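Find and hold the heavy side of a vial wheel

ROBOT

A 7-joint arm with a two-finger parallel gripper is mounted at the origin on a cart in front of the work surface, level with it; the furniture and walls round the work are solid. World frame = base frame: x ahead of the robot, y to its left, z up, the work surface at z = 0. Lengths are in mm, angles in rad, forces in N, time in s.
With the tool pointing down it reaches from about 425 to 1025 mm from the base axis. Payload 9.4 kg.
Tool frame: the origin (TCP) lies on the centre line of the jaws, within the pads' length; the fingertips stand 17 mm ahead of it and the grasp point (between the pads) lies 2 mm behind it; z points along the fingers, y is the line along which they close (so a half turn about z gives the same grasp; the last joint's range is limited). The gripper opens to 85 mm and grips with 20 to 120 N. Pads are 22 mm wide; open, the fingers measure 114 mm over their backs; the gripper's body (76 mm by 85 mm) begins 54 mm behind the grasp point. The pads swing forward as they close: fully open they stand 13 mm farther back than shut.
Start: joints at [1.182, 0.599, -0.003, 1.599, 0.002, 0.943, -0.08], TCP at [222.4, -690.045, 218.575] pointing down, gripper open.
Joint ranges: [-2.57, 2.57], [-0.35, 1.97], [-1.29, 1.29], [0.11, 2.56], [-1.05, 4.19], [0.11, 1.86], [-2.63, 2.63]. Speed limits (rad/s): [2.22, 2.22, 3.01, 3.01, 3.14, 3.14, 3.14].

INTERFACE

Orientations are given as a unit quaternion [x, y, z, w].
In Python, from cell import manip gives the robot as it stands.
- The arm moves only by the tool servo_tool, never from a script. Its argument "steps" is a list of rows, each an object with "offset": the shift along the tool's x, y, z as a fraction of full scale, a list of three; "spin": the turn about the tool's z as a fraction of full scale; "gripper": the gripper's target within -1 to 1 (fully open at 1, half-way at 0, shut at -1). A call has exactly 8 rows; each row shifts and turns the commanded pose from where the row before left it, along the tool's axes as they then stand; what a row does not reach is not made up. Full scale, the value 1, is 40 cm for a shift and 90 degrees for a turn. A row lasts 1/12 s, in which the tool goes at most 41.7 mm and 7.16 degrees, less where a joint would pass 70% of its speed; a pose out of reach is approached as far as the arm can. A call with a number of a shift or a turn outside -1 to 1 is refused whole. A call with a gripper value outside its range is refused whole. The fingers move at their own pace and stop on an object; "force" is the grip in N (left out, the last holds). Time passes only in rows, so rows that do not move let the fingers close, or fill a call up. It gives the time, the measured TCP pose, the force, the opening and the grip force at its end, in the units of the state.
- manip.state(): the state, without advancing time (a new reading comes with each control period).
- manip.grab_frame(name): name is "scene" or "top" or "wrist"; returns a dict with "color" (400x640x3 uint8, red, green, blue), "z_map" (400x640 float32, mm along the optical axis (not along the pixel's ray), 0 where there is no reading), "camera_matrix" (3x3 intrinsics, pixels), "xyz" and "orientation" of the camera in the world; the wrist camera has in their place "T_tool_cam" (4x4, takes a point from camera to tool coordinates, whose origin is the TCP and whose axes are the flange's). Camera axes: x right, y down, z forward; pixel columns grow to the right and rows downward; lengths in mm; the calibration is good to about 2 mm. A picture is of the moment at which its call begins: read the wrist's pose just before it.
- manip.finish_job(): hands the job in; it is judged then, once.
The state is a dict: "time": time; "qpos": joint angles; "qvel": joint speeds; "tau": joint torques, N m; "eef_pos": TCP position; "ee_rot": TCP orientation; "ft_force": force on the tool from outside, world axes, zero at the start; "torque": the same for the moment, N m; "gripper_width": opening from 0.0 (shut) to 1.0 (fully open); "grip_force": force on a finger pad.
Only numpy, scipy, OpenCV 4.12 (cv2) and the standard library are available. Lean on these libraries where they do the work, as an engineer would, in place of code of your own. Each camera call takes 0.05 s, during which the arm holds its last target. There are 200 camera calls.

TASK

The loaded vial wheel is out of balance and a colleague is about to add a counterweight at its top. Take the wheel by its red turning handle, turn it round gently (no faster than about half a turn a second) to feel which side is heavy, then bring the heavy side straight down and finish holding the handle still there, without letting go. Leave the other things on the worktop alone.

Things in the scene. Friction and masses are not known exactly. Their poses are not given: they have to be found in the camera images.
- rotator: vial rotator: blue base plate (170 x 190 mm, 16 mm high) screwed to the worktop, blue column behind the wheel. Origin on the worktop below the wheel; its x axis runs along the level axle, from the handle side to the column (away from the robot, give or take its yaw); z up. The axle is 155 mm above the worktop.
- wheel (a joint): turn q of the white wheel about the level axle. 0: handle at the very top; grows clockwise as seen from the robot (positive about the rotator's x axis), no stops. The handle's axis is at -50 mm * sin q along the rotator's y and 155 mm + 50 mm * cos q above the worktop. The bearing drags with 0.36 N m either way (7 N at the handle), so the wheel stays wherever it is left.
- hub (a point): middle of the wheel's hub cap, on the axle, 33 mm before the rotator's origin. Wheel: 174 mm across, 14 mm thick, its front face 15 mm and its vial caps 34 mm before that origin. Its eight vials look alike, but the load is uneven: one side, unseen and anywhere relative to the handle, is heavy by 0.25 to 0.33 N m. At the start it is at least 45 degrees away from the bottom.
- handle: red turning handle: round grip 72 mm long, 24 to 26 mm thick, parallel to the axle, on the wheel's front toward the robot, 50 mm off the axle; it spins freely on its pin, so a hand that holds it need not turn. Origin at the middle of the grip on its axis, 88 mm before the rotator's origin. x along the grip, away from the robot. Pushing it round takes about 1 N (heavy side falling) to 14 N (rising).
- wash_bottle: bystander: white wash bottle with red cap and spout, 66 x 95 x 197 mm, origin under its centre
- specimen_cup: bystander: specimen cup with red lid, 72 mm across, 76 mm high, origin under its centre
- cryobox: bystander: pale card freezer box, 135 x 135 x 51 mm, origin under its centre
- timer: bystander: white bench timer, 68 x 68 x 20 mm, origin under its centre

How it is judged (in metres and radians):
At the end, for the whole second after the job is handed in: The wheel's heavy side points straight down within 17 degrees, the wheel stands still (under 0.1 rad/s), and the fingers hold the red handle (over 2 N) (angle between load's own z axis and vertical below 0.3 rad and velocity of joint wheel between -0.1 and 0.1 rad/s and contact force between the fingers and handle above 2 N); the arm keeps its last pose, push and grip.
It fails at once if the wheel is spun faster than 5 rad/s (velocity of joint wheel above 5 rad/s or velocity of joint wheel below -5 rad/s).
It fails at once if another thing on the worktop is pushed more than 20 mm (distance of any of wash_bottle, specimen_cup, cryobox, timer from where it was at the start of the episode above 0.02 m).
It also fails if it takes over 66 s, if anything falls off the work surface, if the arm or the gripper's body presses on something with over 40 N, if the wrist force passes 120 N, or if a joint passes its speed limit or range.

## Working session

There is one attempt and no reset: what is moved stays moved. The work goes in short steps, Python scripts to look and compute and a tool call to move; the robot and the scene stay as the last step left them, time stands still between calls to the robot, and variables do not carry over. Pictures are saved under pics/ and viewed, at most 10 in all, crops included, and the job is handed in when it is done.

Besides the shell and the picture viewer there is one more tool, called after "Call:" as name(argument=value, ...), one argument or row to a line, values as JSON. servo_tool: Moves the arm, as the interface text tells. Its arguments: {"type":"object","properties":{"steps":{"type":"array"},"force":{"type":"number"}},"required":["steps"]}

```bash
mkdir -p pics; ls; python3 - <<'E'
from cell import manip
import cv2,numpy as np
s=manip.state(); print({k:np.round(v,3).tolist() for k,v in s.items()})
for n in("scene","top"):
    f=manip.grab_frame(n); cv2.imwrite(f"pics/{n}0.png",f["color"][:,:,::-1]); np.savez(f"{n}0.npz",**f)
    print(n,f["camera_matrix"].tolist(),f["xyz"],f["orientation"])
E
```

```text
pics
{'time': 0.0, 'qpos': [1.182, 0.6, -0.003, 1.6, 0.002, 0.943, -0.08], 'qvel': [0.0, -0.0, 0.002, 0.0, 0.0, -0.001, -0.0], 'tau': [0.0, -77.646, 1.565, -25.8, 0.012, 0.009, -0.0], 'eef_pos': [222.231, -689.605, 217.729], 'ee_rot': [0.988, 0.155, -0.0, -0.001], 'ft_force': [-0.101, -0.084, 0.444], 'torque': [0.018, 0.017, -0.029], 'grip_force': 0.0, 'gripper_width': 1.002}
scene [[364.4217337600945, 0.0, 323.2595197565966], [0.0, 364.4217337600945, 198.55517752513043], [0.0, 0.0, 1.0]] [-567.16120579  373.77246368  691.32584663] [-0.44026938  0.72162312 -0.45453616  0.28074869]
top [[383.89019255965377, 0.0, 312.85387234058174], [0.0, 383.89019255965377, 203.58042338632706], [0.0, 0.0, 1.0]] [ 357.95048183 -168.14720026 1525.93435914] [-0.70576285  0.70789643 -0.02072454  0.0187598 ]
```

View pics/scene0.png

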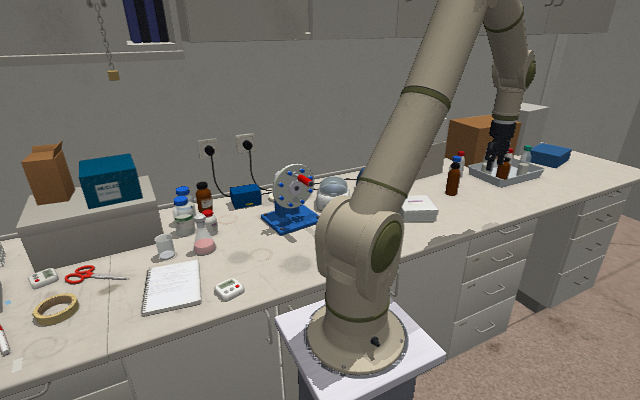

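View pics/top0.png

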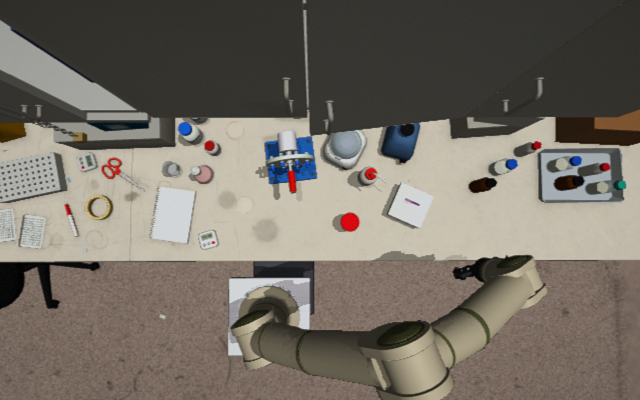

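The scene image shows the wheel at about (295,188) with the red handle at about (305,180). In the top image the handle is at about (292,178) and the blue base at about (290,160). The wash bottle (368,175), cup (349,222) and cryobox (410,205) lie on the arm's side.

```bash
cat > h.py <<'E'
import numpy as np,cv2
from scipy.spatial.transform import Rotation as R
def load(n): return dict(np.load(n+".npz"))
def red(f,box):
    x0,y0,x1,y1=box; h=cv2.cvtColor(f["color"],cv2.COLOR_RGB2HSV)
    m=((h[...,0]<8)|(h[...,0]>172))&(h[...,1]>150)&(h[...,2]>70)
    k=np.zeros_like(m);k[y0:y1,x0:x1]=1; return m&k
def blue(f,box):
    x0,y0,x1,y1=box; h=cv2.cvtColor(f["color"],cv2.COLOR_RGB2HSV)
    m=(abs(h[...,0].astype(int)-110)<12)&(h[...,1]>150)&(h[...,2]>70)
    k=np.zeros_like(m);k[y0:y1,x0:x1]=1; return m&k
def ray(f,uv):
    uv=np.atleast_2d(uv).astype(float); d=np.c_[uv,np.ones(len(uv))]@np.linalg.inv(f["camera_matrix"]).T
    return f["xyz"],d@R.from_quat(f["orientation"]).as_matrix().T
def onz(f,uv,z):
    o,d=ray(f,uv); return o+d*((z-o[2])/d[:,2])[:,None]
def pts(f,m):
    v,u=np.nonzero(m&(f["z_map"]>0)); o,d=ray(f,np.c_[u,v]); return o+d*f["z_map"][v,u][:,None]
def tri(f1,p1,f2,p2):
    o1,d1=ray(f1,p1);o2,d2=ray(f2,p2);d1=d1[0];d2=d2[0]
    s=np.linalg.lstsq(np.c_[d1,-d2],o2-o1,rcond=None)[0]; a=o1+s[0]*d1;b=o2+s[1]*d2
    return (a+b)/2,np.linalg.norm(a-b)
E
python3 - <<'E'
from h import *
t=load("top0");s=load("scene0")
mt=red(t,(275,150,310,200));ms=red(s,(285,165,325,200))
for n,f,m in(("top",t,mt),("scene",s,ms)):
    v,u=np.nonzero(m);P=pts(f,m);print(n,m.sum(),u.min(),u.max(),v.min(),v.max(),(u.mean(),v.mean()))
    print(" pts min/med/max",np.percentile(P,[2,50,98],axis=0).round(0).tolist())
c=lambda m:np.array(np.nonzero(m))[::-1].mean(1)
print("tri",tri(t,c(mt),s,c(ms)))
b=blue(t,(255,125,325,195)); P=pts(t,b); P=P[abs(P[:,2]-16)<10]; print(len(P),cv2.minAreaRect(P[:,:2].astype(np.float32)),np.median(P[:,2]))
# handle axis direction, from top pixels
P=pts(t,mt); _,_,V=np.linalg.svd(P-P.mean(0),full_matrices=False);print("axis",V[0])
for n,f,bx in(("t",t,(240,110,340,210)),("s",s,(245,150,345,250))):
    x0,y0,x1,y1=bx; cv2.imwrite(f"pics/c{n}.png",cv2.resize(f["color"][y0:y1,x0:x1,::-1],None,fx=4,fy=4,interpolation=cv2.INTER_CUBIC))
a=cv2.imread("pics/ct.png");b2=cv2.imread("pics/cs.png");cv2.imwrite("pics/crop.png",np.hstack([a,b2]))
for nm,bx in(("bottle/",(355,160,385,190)),("cup",(335,205,365,240))):
    m=red(t,bx);print(nm,np.percentile(pts(t,m),[2,50,98],axis=0).round(0).tolist())
E
```

```text
top 126 288 295 171 191 (np.float64(291.58730158730157), np.float64(180.93650793650792))
 pts min/med/max [[476.0, -111.0, 206.0], [509.0, -100.0, 215.0], [544.0, -87.0, 219.0]]
scene 83 297 311 174 185 (np.float64(303.43373493975906), np.float64(179.14457831325302))
 pts min/med/max [[473.0, -108.0, 198.0], [506.0, -93.0, 213.0], [554.0, -85.0, 218.0]]
tri (array([510.58141331, -97.70075034, 208.39656771]), np.float64(2.5120665140142107))
884 ((616.343017578125, -83.62203979492188), (166.14727783203125, 185.16299438476562), 7.03281831741333) 15.411672805486432
axis [-0.83735307 -0.09919201 -0.53758792]
bottle/ [[527.0, -397.0, 143.0], [545.0, -379.0, 148.0], [563.0, -363.0, 158.0]]
cup [[339.0, -342.0, 68.0], [369.0, -310.0, 75.0], [403.0, -279.0, 81.0]]
```

View pics/crop.png

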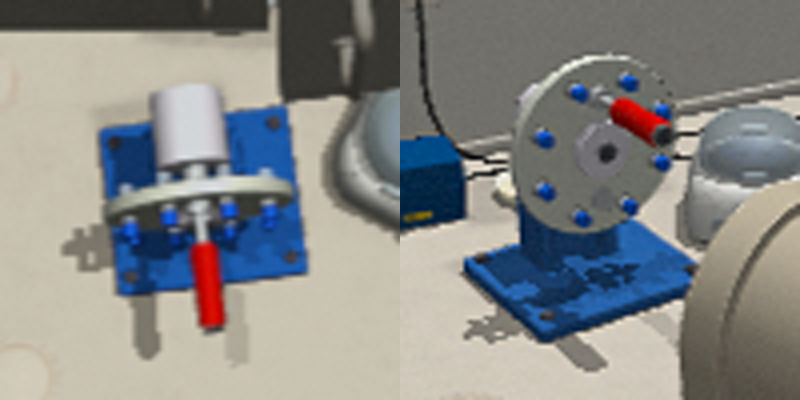

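The crop shows the handle near the top of the wheel, with its free end towards the robot. The hub cap is at scene pixel about (296,188).

```bash
python3 - <<'E'
from h import *
t=load("top0");s=load("scene0")
a=np.array([np.cos(.1227),np.sin(.1227),0]);b=np.array([-a[1],a[0],0])
hub=onz(s,[296.2,188],155)[0];print("hub",hub)
x0,y0,x1,y1=283,165,309,215
# wheel front face from depth, white pixels
m=np.zeros((400,640),bool);m[160:212,270:320]=1
P=pts(s,m);P=P[(P[:,2]>50)&(P[:,2]<260)&(abs(P[:,0]-580)<60)]
d=P@a; h,e=np.histogram(d,20);print(h,e.round(0))
h2=np.array([510.6,-97.7,205])
for c in(hub+33*a, np.array([616.3,-83.6,0])):
    r=h2-c;print("origin",c,"handle rel along",r@a,"lateral",r@b)
Pr=pts(s,red(s,(285,165,325,200)));print("red along",np.percentile(Pr@a,[2,98]), "lat",np.median(Pr@b), (h2@b),hub@b)
fr=P[abs(d-np.median(d))<8];print(np.median(d),np.percentile(fr,[1,50,99],axis=0), np.percentile(fr@b,[1,99]))
E
```

```text
hub [565.36636901 -90.36394516 155.        ]
[ 12   8   6   1   1   1  60 126 145 628 353  28   5   0   0   1   7   6
   5   5] [505. 511. 518. 524. 530. 536. 542. 549. 555. 561. 567. 573. 579. 586.
 592. 598. 604. 610. 617. 623. 629.]
origin [598.11826823 -86.32499758 155.        ] handle rel along -88.25250119463416 lateral -0.5779162123350209
origin [616.3 -83.6   0. ] handle rel along -106.63105782789447 lateral -1.0571218019751238
red along [457.48943911 537.7446815 ] lat -153.72984520254846 -159.45900574243166 -158.88108953009663
565.6108792161881 [[ 568.91561613 -169.38511788   75.22798717]
 [ 579.24681777  -71.35084383  160.06943301]
 [ 593.15798527   -6.19155316  239.37133116]] [-240.85954122  -76.27900986]
```

Call:
servo_tool(
  steps=[
    {"offset": [0,0,-0.03],"spin": 0.03,"gripper": 1},
    {"offset": [0,0,-0.03],"spin": 0.03,"gripper": 1},
    {"offset": [0,0,-0.03],"spin": 0.03,"gripper": 1},
    {"offset": [0,0,-0.03],"spin": 0.03,"gripper": 1},
    {"offset": [0.03,-0.05,-0.03],"spin": 0,"gripper": 1},
    {"offset": [0.04,-0.06,-0.03],"spin": 0,"gripper": 1},
    {"offset": [0.04,-0.06,-0.03],"spin": 0,"gripper": 1},
    {"offset": [0.04,-0.06,-0.03],"spin": 0,"gripper": 1},
  ],
  force=60,
)

```text
time: 0.77
eef_pos: [270.9, -590.0, 314.5]
ee_rot: [0.998, 0.061, -0.0, -0.0]
ft_force: [0.0, -0.7, -0.2]
gripper_width: 1.002
grip_force: 0.0
```

Call:
servo_tool(
  steps=[
    {"offset": [0.04,-0.06,0],"spin": 0,"gripper": 1},
    {"offset": [0.04,-0.06,0],"spin": 0,"gripper": 1},
    {"offset": [0.04,-0.06,0],"spin": 0,"gripper": 1},
    {"offset": [0.04,-0.06,0],"spin": 0,"gripper": 1},
    {"offset": [0.04,-0.06,0],"spin": 0,"gripper": 1},
    {"offset": [0.04,-0.06,0],"spin": 0,"gripper": 1},
    {"offset": [0.04,-0.06,0],"spin": 0,"gripper": 1},
    {"offset": [0.04,-0.06,0],"spin": 0,"gripper": 1},
  ],
)

```text
time: 1.43
eef_pos: [374.3, -383.6, 314.4]
ee_rot: [0.998, 0.062, -0.0, -0.0]
ft_force: [0.2, -0.0, 0.2]
gripper_width: 1.002
grip_force: 0.0
```

Call:
servo_tool(
  steps=[
    {"offset": [0.05,-0.08,0],"spin": 0,"gripper": 1},
    {"offset": [0.05,-0.08,0],"spin": 0,"gripper": 1},
    {"offset": [0.05,-0.08,0],"spin": 0,"gripper": 1},
    {"offset": [0.05,-0.08,0],"spin": 0,"gripper": 1},
    {"offset": [0.05,-0.08,0],"spin": 0,"gripper": 1},
    {"offset": [0.05,-0.08,0],"spin": 0,"gripper": 1},
    {"offset": [0.05,-0.08,0],"spin": 0,"gripper": 1},
    {"offset": [0.03,-0.04,0],"spin": 0,"gripper": 1},
  ],
)

```text
time: 2.1
eef_pos: [496.5, -123.6, 314.5]
ee_rot: [0.998, 0.064, 0.0, -0.001]
ft_force: [-0.2, 0.3, 0.5]
gripper_width: 0.998
grip_force: 0.0
```

```bash
python3 - <<'E'
from h import *
from cell import manip
f=manip.grab_frame("scene");st=manip.state(); print(st["time"],st["eef_pos"],st["ee_rot"])
f=manip.grab_frame("wrist");cv2.imwrite("pics/w1.png",f["color"][:,:,::-1])
T=np.eye(4);T[:3,:3]=R.from_quat(st["ee_rot"]).as_matrix();T[:3,3]=st["eef_pos"];C=T@f["T_tool_cam"]
f["xyz"]=C[:3,3];f["orientation"]=R.from_matrix(C[:3,:3]).as_quat()
m=red(f,(0,0,640,400)); n,l,stt,_=cv2.connectedComponentsWithStats(m.astype(np.uint8))
for i in np.argsort(-stt[1:,4])[:3]+1:
    P=pts(f,l==i);print(stt[i],np.percentile(P,[2,50,98],axis=0).round(1).tolist())
    v,u=np.nonzero(l==i);print(" rect",cv2.minAreaRect(np.c_[u,v].astype(np.float32)),onz(f,[u.mean(),v.mean()],212))
E
```

```text
2.15 [ 498.14821967 -121.36948339  314.54373581] [ 9.97868181e-01  6.52466872e-02  7.22472443e-04 -1.20085262e-03]
[ 283  136   30   85 2191] [[476.2, -111.6, 209.8], [513.7, -100.4, 215.8], [544.0, -87.3, 218.4]]
 rect ((297.5, 178.0), (84.0, 29.0), 90.0) [[512.05334654 -99.96490609 212.        ]]
[560 147  39  39 948] [[526.6, -400.4, 148.4], [547.2, -381.7, 149.9], [562.8, -365.7, 151.3]]
 rect ((579.0000610351562, 166.99998474121094), (32.52690887451172, 42.42640686035156), 45.0) [[ 551.26038018 -329.79118765  212.        ]]
[425 247  44  37 882] [[360.6, -344.9, 74.0], [388.0, -319.1, 75.8], [515.0, -169.4, 352.0]]
 rect ((450.6349182128906, 259.91448974609375), (45.825199127197266, 25.89422035217285), 36.60707473754883) [[ 450.76683387 -247.69410539  212.        ]]
```

View pics/w1.png

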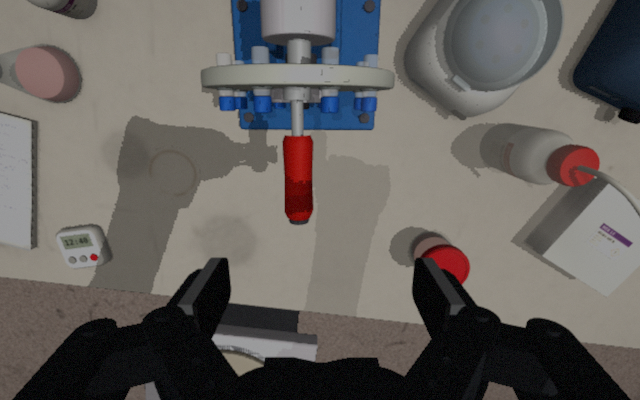

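The wrist image shows the handle lined up with the tool's x axis at about (298,178). The wheel's rim is centred on the same column, so q ≈ 0.

Call:
servo_tool(
  steps=[
    {"offset": [0.015,-0.02,0],"spin": 0,"gripper": 1},
    {"offset": [0.015,-0.02,0],"spin": 0,"gripper": 1},
    {"offset": [0,0,0.03],"spin": 0,"gripper": 1},
    {"offset": [0,0,0.04],"spin": 0,"gripper": 1},
    {"offset": [0,0,0.04],"spin": 0,"gripper": 1},
    {"offset": [0,0,0.02],"spin": 0,"gripper": 1},
    {"offset": [0,0,0],"spin": 0,"gripper": 1},
    {"offset": [0,0,0],"spin": 0,"gripper": 1},
  ],
)

```text
time: 2.87
eef_pos: [505.3, -111.1, 262.6]
ee_rot: [0.998, 0.061, -0.0, -0.0]
ft_force: [-0.4, -0.2, -0.1]
gripper_width: 1.002
grip_force: 0.0
```

Call:
servo_tool(
  steps=[
    {"offset": [0.01,-0.015,0],"spin": 0,"gripper": 1},
    {"offset": [0.008,-0.014,0],"spin": 0,"gripper": 1},
    {"offset": [0,0,0.03],"spin": 0,"gripper": 1},
    {"offset": [0,0,0.04],"spin": 0,"gripper": 1},
    {"offset": [0,0,0.04],"spin": 0,"gripper": 1},
    {"offset": [0,0,0.03],"spin": 0,"gripper": 1},
    {"offset": [0,0,0.009],"spin": 0,"gripper": 1},
    {"offset": [0,0,0],"spin": 0,"gripper": 1},
  ],
)

```text
time: 3.53
eef_pos: [511.1, -97.8, 202.7]
ee_rot: [0.998, 0.062, -0.0, -0.0]
ft_force: [0.9, 0.1, -0.1]
gripper_width: 1.002
grip_force: 0.0
```

Call:
servo_tool(
  steps=[
    {"offset": [0,0,0],"spin": 0,"gripper": -1},
    {"offset": [0,0,0],"spin": 0,"gripper": -1},
    {"offset": [0,0,0],"spin": 0,"gripper": -1},
    {"offset": [0,0,0],"spin": 0,"gripper": -1},
    {"offset": [0,0,0],"spin": 0,"gripper": -1},
    {"offset": [0,0,0],"spin": 0,"gripper": -1},
    {"offset": [0,0,0],"spin": 0,"gripper": -1},
    {"offset": [0,0,0],"spin": 0,"gripper": -1},
  ],
  force=60,
)

```text
time: 4.2
eef_pos: [511.7, -98.7, 204.3]
ee_rot: [0.998, 0.061, 0.001, 0.0]
ft_force: [-2.5, -0.0, 12.4]
gripper_width: -0.0
grip_force: 6.7
```

```bash
python3 - <<'E'
from h import *
from cell import manip
st=manip.state();print(st["ft_force"],st["gripper_width"],st["eef_pos"])
f=manip.grab_frame("wrist");s=manip.grab_frame("scene")
a=f["color"][:,:,::-1];b=cv2.resize(s["color"][150:250,245:345,::-1],(400,400),interpolation=cv2.INTER_CUBIC)
cv2.imwrite("pics/w2.png",np.hstack([a[:,120:520],b]))
E
```

```text
[-2.51847793 -0.01822381 12.40545931] -0.00039786537829324624 [511.69723323 -98.67162664 204.25897852]
```

View pics/w2.png

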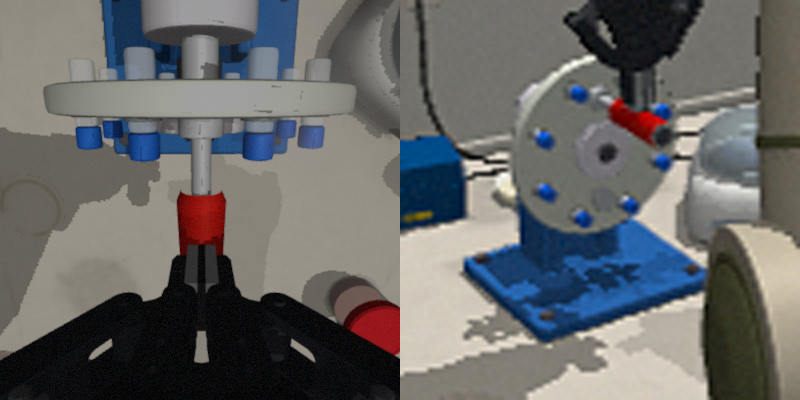

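The wrist view shows the fingers shut with their tips above the handle, at about (200,250) in the crop. The scene view confirms they sit on top of it. I'll check how far ahead of the TCP the tips really are.

```bash
python3 - <<'E'
from h import *
from cell import manip
f=manip.grab_frame("wrist");T=f["T_tool_cam"]
K=np.linalg.inv(f["camera_matrix"])
for u in (316,324,320):
  for v in (220,235,243,248,254,262,275,290,310):
    z=f["z_map"][v,u];p=T@np.r_[K@[u,v,1]*z,1];print(u,v,f["color"][v,u],p[:3].round(0))
s=manip.grab_frame("scene")
m=(s["color"].max(2)<60);k=np.zeros_like(m);k[150:185,295:312]=1
P=pts(s,m&k);P=P[(abs(P[:,0]-511)<60)&(abs(P[:,1]+98)<40)];print("dark zmin",np.percentile(P[:,2],[0,5,20,50]),len(P))
E
```

```text
316 220 [133  15   8] [ 22.  -2. -14.]
316 235 [133  18  10] [ 14.  -2. -13.]
316 243 [84  0  0] [  9.  -2. -12.]
316 248 [49 48 50] [ 11.  -2. -21.]
316 254 [50 51 51] [ 11.  -2. -28.]
316 262 [45 46 45] [ 11.  -2. -34.]
316 275 [46 47 47] [ 11.  -2. -44.]
316 290 [66 66 65] [  7.  -2. -50.]
316 310 [17 14 16] [  5.  -1. -59.]
324 220 [145  27  20] [ 22.   2. -13.]
324 235 [145  22  21] [ 14.   2. -13.]
324 243 [85  0  4] [  9.   2. -12.]
324 248 [20 20 20] [ 11.   2. -21.]
324 254 [18 21 20] [ 10.   2. -25.]
324 262 [ 9  9 12] [ 11.   2. -34.]
324 275 [8 3 5] [ 11.   2. -45.]
324 290 [16 16 16] [  8.   2. -51.]
324 310 [12 15 13] [ -1.   2. -50.]
320 220 [139  17  17] [ 22.  -0. -14.]
320 235 [140  17  15] [ 14.  -0. -13.]
320 243 [114   8   3] [ 10.  -0. -13.]
320 248 [10  9  9] [ 11.  -0. -20.]
320 254 [16 16 11] [ 11.  -0. -28.]
320 262 [7 6 4] [ 11.  -0. -35.]
320 275 [7 9 4] [ 11.  -0. -45.]
320 290 [20 21 22] [  8.   0. -51.]
320 310 [13 13 18] [ -1.   0. -50.]
dark zmin [203.31834341 229.35285757 260.65529905 282.65225775] 325
```

Call:
servo_tool(
  steps=[
    {"offset": [0,0,-0.02],"spin": 0,"gripper": -1},
    {"offset": [0,0,-0.04],"spin": 0,"gripper": -1},
    {"offset": [0,0,-0.04],"spin": 0,"gripper": -1},
    {"offset": [0,0,0],"spin": 0,"gripper": -1},
    {"offset": [0,0,0],"spin": 0,"gripper": -1},
    {"offset": [0,0,0],"spin": 0,"gripper": -1},
    {"offset": [0,0,0],"spin": 0,"gripper": -1},
    {"offset": [0,0,0],"spin": 0,"gripper": -1},
  ],
)

```text
time: 5.07
eef_pos: [510.6, -98.4, 242.2]
ee_rot: [0.998, 0.062, -0.001, -0.0]
ft_force: [0.4, -0.7, -0.7]
gripper_width: 0.002
grip_force: 0.0
```

```bash
python3 - <<'E'
from h import *
from cell import manip
st=manip.state();print(st["ft_force"],st["gripper_width"],st["eef_pos"],st["time"])
f=manip.grab_frame("wrist");T=f["T_tool_cam"];np.savez("w3.npz",**f)
K=np.linalg.inv(f["camera_matrix"])
v,u=np.nonzero((f["color"].max(2)<75)&(f["z_map"]>0));p=(T[:3,:3]@((K@np.c_[u,v,np.ones(len(u))].T)*f["z_map"][v,u])).T+T[:3,3]
k=(abs(p[:,1])<8)&(abs(p[:,0])<20)&(p[:,2]<40);print("tip z shut",np.sort(p[k,2])[-5:])
cv2.imwrite("pics/w3.png",f["color"][:,120:520,::-1])
E
```

```text
[ 0.42756432 -0.72810477 -0.68346301] 0.002054308440219088 [510.60940768 -98.41400585 242.23975091] 5.0667
tip z shut [-15.37546813 -15.34901145 -15.21734546 -15.12780725  28.52609428]
```

View pics/w3.png

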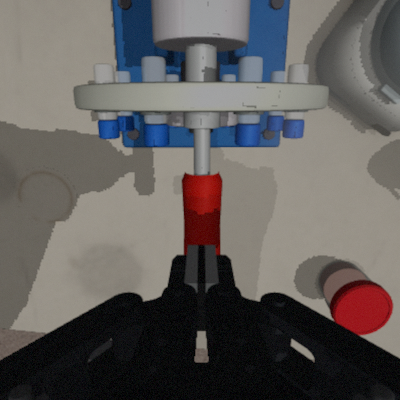

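The shut fingertips end about 15 mm behind the reported TCP, so the grasp point is near -34 mm. That matches contact at TCP 204 with the handle top at 217. I'll go down to TCP z ≈ 170.

Call:
servo_tool(
  steps=[
    {"offset": [0,0,-0.02],"spin": 0,"gripper": 1},
    {"offset": [0,0,0],"spin": 0,"gripper": 1},
    {"offset": [0,0,0],"spin": 0,"gripper": 1},
    {"offset": [0,0,0],"spin": 0,"gripper": 1},
    {"offset": [0,0,0],"spin": 0,"gripper": 1},
    {"offset": [0,0,0],"spin": 0,"gripper": 1},
    {"offset": [0,0,0],"spin": 0,"gripper": 1},
    {"offset": [0,0,0],"spin": 0,"gripper": 1},
  ],
)

```text
time: 5.78
eef_pos: [511.0, -98.4, 250.9]
ee_rot: [0.998, 0.062, -0.0, -0.0]
ft_force: [-0.8, 0.3, -0.1]
gripper_width: 0.998
grip_force: 0.0
```

Call:
servo_tool(
  steps=[
    {"offset": [0,0,0.02],"spin": 0,"gripper": 1},
    {"offset": [0,0,0.03],"spin": 0,"gripper": 1},
    {"offset": [0,0,0.03],"spin": 0,"gripper": 1},
    {"offset": [0,0,0.03],"spin": 0,"gripper": 1},
    {"offset": [0,0,0.03],"spin": 0,"gripper": 1},
    {"offset": [0,0,0.03],"spin": 0,"gripper": 1},
    {"offset": [0,0,0.03],"spin": 0,"gripper": 1},
    {"offset": [0,0,0],"spin": 0,"gripper": 1},
  ],
)

```text
time: 6.45
eef_pos: [509.7, -98.2, 168.6]
ee_rot: [0.998, 0.062, -0.002, -0.0]
ft_force: [-0.7, 0.1, -0.5]
gripper_width: 0.997
grip_force: 0.0
```

Call:
servo_tool(
  steps=[
    {"offset": [0,0,0],"spin": 0,"gripper": -1},
    {"offset": [0,0,0],"spin": 0,"gripper": -1},
    {"offset": [0,0,0],"spin": 0,"gripper": -1},
    {"offset": [0,0,0],"spin": 0,"gripper": -1},
    {"offset": [0,0,0],"spin": 0,"gripper": -1},
    {"offset": [0,0,0],"spin": 0,"gripper": -1},
    {"offset": [0,0,0],"spin": 0,"gripper": -1},
    {"offset": [0,0,0],"spin": 0,"gripper": -1},
  ],
  force=60,
)

```text
time: 7.12
eef_pos: [511.3, -98.5, 171.7]
ee_rot: [0.998, 0.062, 0.001, 0.0]
ft_force: [-1.4, 0.3, 6.2]
gripper_width: 0.266
grip_force: 58.5
```

Call:
servo_tool(
  steps=[
    {"offset": [0,0,0],"spin": 0,"gripper": 0.5},
    {"offset": [0,0,0],"spin": 0,"gripper": 0.5},
    {"offset": [0,0,0],"spin": 0,"gripper": 0.5},
    {"offset": [0,0,0.01],"spin": 0,"gripper": 0.5},
    {"offset": [0,0,0.01],"spin": 0,"gripper": 0.5},
    {"offset": [0,0,0],"spin": 0,"gripper": -1},
    {"offset": [0,0,0],"spin": 0,"gripper": -1},
    {"offset": [0,0,0],"spin": 0,"gripper": -1},
  ],
  force=70,
)

```text
time: 7.78
eef_pos: [510.9, -98.4, 162.8]
ee_rot: [0.998, 0.062, -0.0, -0.0]
ft_force: [-1.1, -0.5, -0.4]
gripper_width: 0.331
grip_force: 0.0
```

Call:
servo_tool(
  steps=[
    {"offset": [0,0,0],"spin": 0,"gripper": -1},
    {"offset": [0,0,0],"spin": 0,"gripper": -1},
    {"offset": [0,0,0],"spin": 0,"gripper": -1},
    {"offset": [0,0,0],"spin": 0,"gripper": -1},
    {"offset": [0,0,0],"spin": 0,"gripper": -1},
    {"offset": [0,0,0],"spin": 0,"gripper": -1},
    {"offset": [0,0,0],"spin": 0,"gripper": -1},
    {"offset": [0,0,0],"spin": 0,"gripper": -1},
  ],
)

```text
time: 8.45
eef_pos: [511.0, -98.5, 163.0]
ee_rot: [0.998, 0.062, -0.0, 0.0]
ft_force: [-0.6, 0.1, 1.5]
gripper_width: 0.268
grip_force: 68.5
```

Call:
servo_tool(
  steps=[
    {"offset": [0,0.0123,0.0006],"spin": 0,"gripper": -1},
    {"offset": [0,0.0121,0.0018],"spin": 0,"gripper": -1},
    {"offset": [0,0.0119,0.003],"spin": 0,"gripper": -1},
    {"offset": [0,0.0116,0.0041],"spin": 0,"gripper": -1},
    {"offset": [0,0.0111,0.0053],"spin": 0,"gripper": -1},
    {"offset": [0,0.0105,0.0063],"spin": 0,"gripper": -1},
    {"offset": [0,0.0099,0.0073],"spin": 0,"gripper": -1},
    {"offset": [0,0.0091,0.0082],"spin": 0,"gripper": -1},
  ],
)

```text
time: 9.12
eef_pos: [515.3, -132.5, 148.9]
ee_rot: [0.998, 0.062, 0.0, -0.001]
ft_force: [-3.1, 5.4, 10.5]
gripper_width: 0.267
grip_force: 69.6
```

Call:
servo_tool(
  steps=[
    {"offset": [0,0.0082,0.0091],"spin": 0,"gripper": -1},
    {"offset": [0,0.0073,0.0099],"spin": 0,"gripper": -1},
    {"offset": [0,0.0063,0.0105],"spin": 0,"gripper": -1},
    {"offset": [0,0.0053,0.0111],"spin": 0,"gripper": -1},
    {"offset": [0,0.0041,0.0116],"spin": 0,"gripper": -1},
    {"offset": [0,0.003,0.0119],"spin": 0,"gripper": -1},
    {"offset": [0,0.0018,0.0121],"spin": 0,"gripper": -1},
    {"offset": [0,0.0006,0.0123],"spin": 0,"gripper": -1},
  ],
)

```text
time: 9.78
eef_pos: [517.2, -147.7, 113.1]
ee_rot: [0.998, 0.062, 0.0, -0.0]
ft_force: [-2.6, 3.6, 7.6]
gripper_width: 0.264
grip_force: 69.4
```

Call:
servo_tool(
  steps=[
    {"offset": [0,-0.0006,0.0123],"spin": 0,"gripper": -1},
    {"offset": [0,-0.0018,0.0121],"spin": 0,"gripper": -1},
    {"offset": [0,-0.003,0.0119],"spin": 0,"gripper": -1},
    {"offset": [0,-0.0041,0.0116],"spin": 0,"gripper": -1},
    {"offset": [0,-0.0053,0.0111],"spin": 0,"gripper": -1},
    {"offset": [0,-0.0063,0.0105],"spin": 0,"gripper": -1},
    {"offset": [0,-0.0073,0.0099],"spin": 0,"gripper": -1},
    {"offset": [0,-0.0082,0.0091],"spin": 0,"gripper": -1},
  ],
)

```text
time: 10.45
eef_pos: [515.4, -133.1, 77.6]
ee_rot: [0.998, 0.062, 0.0, -0.0]
ft_force: [-1.9, 2.4, 8.2]
gripper_width: 0.269
grip_force: 69.4
```

Call:
servo_tool(
  steps=[
    {"offset": [0,-0.0091,0.0082],"spin": 0,"gripper": -1},
    {"offset": [0,-0.0099,0.0073],"spin": 0,"gripper": -1},
    {"offset": [0,-0.0105,0.0063],"spin": 0,"gripper": -1},
    {"offset": [0,-0.0111,0.0053],"spin": 0,"gripper": -1},
    {"offset": [0,-0.0116,0.0041],"spin": 0,"gripper": -1},
    {"offset": [0,-0.0119,0.003],"spin": 0,"gripper": -1},
    {"offset": [0,-0.0121,0.0018],"spin": 0,"gripper": -1},
    {"offset": [0,-0.0123,0.0006],"spin": 0,"gripper": -1},
  ],
)

```text
time: 11.12
eef_pos: [511.1, -98.6, 63.0]
ee_rot: [0.998, 0.061, 0.0, 0.0]
ft_force: [-0.3, -2.0, 4.7]
gripper_width: 0.266
grip_force: 69.3
```

Call:
servo_tool(
  steps=[
    {"offset": [0,-0.0123,-0.0006],"spin": 0,"gripper": -1},
    {"offset": [0,-0.0121,-0.0018],"spin": 0,"gripper": -1},
    {"offset": [0,-0.0119,-0.003],"spin": 0,"gripper": -1},
    {"offset": [0,-0.0116,-0.0041],"spin": 0,"gripper": -1},
    {"offset": [0,-0.0111,-0.0053],"spin": 0,"gripper": -1},
    {"offset": [0,-0.0105,-0.0063],"spin": 0,"gripper": -1},
    {"offset": [0,-0.0099,-0.0073],"spin": 0,"gripper": -1},
    {"offset": [0,-0.0091,-0.0082],"spin": 0,"gripper": -1},
  ],
)

```text
time: 11.78
eef_pos: [506.6, -62.9, 77.7]
ee_rot: [0.998, 0.062, -0.0, -0.0]
ft_force: [0.2, -3.8, -0.9]
gripper_width: 0.267
grip_force: 68.8
```

Call:
servo_tool(
  steps=[
    {"offset": [0,-0.0082,-0.0091],"spin": 0,"gripper": -1},
    {"offset": [0,-0.0073,-0.0099],"spin": 0,"gripper": -1},
    {"offset": [0,-0.0063,-0.0105],"spin": 0,"gripper": -1},
    {"offset": [0,-0.0053,-0.0111],"spin": 0,"gripper": -1},
    {"offset": [0,-0.0041,-0.0116],"spin": 0,"gripper": -1},
    {"offset": [0,-0.003,-0.0119],"spin": 0,"gripper": -1},
    {"offset": [0,-0.0018,-0.0121],"spin": 0,"gripper": -1},
    {"offset": [0,-0.0006,-0.0123],"spin": 0,"gripper": -1},
  ],
)

```text
time: 12.45
eef_pos: [504.7, -48.4, 113.3]
ee_rot: [0.998, 0.062, -0.0, -0.0]
ft_force: [0.6, -0.2, -7.4]
gripper_width: 0.27
grip_force: 68.7
```

Call:
servo_tool(
  steps=[
    {"offset": [0,0.0006,-0.0123],"spin": 0,"gripper": -1},
    {"offset": [0,0.0018,-0.0121],"spin": 0,"gripper": -1},
    {"offset": [0,0.003,-0.0119],"spin": 0,"gripper": -1},
    {"offset": [0,0.0041,-0.0116],"spin": 0,"gripper": -1},
    {"offset": [0,0.0053,-0.0111],"spin": 0,"gripper": -1},
    {"offset": [0,0.0063,-0.0105],"spin": 0,"gripper": -1},
    {"offset": [0,0.0073,-0.0099],"spin": 0,"gripper": -1},
    {"offset": [0,0.0082,-0.0091],"spin": 0,"gripper": -1},
  ],
)

```text
time: 13.12
eef_pos: [506.6, -63.1, 148.6]
ee_rot: [0.998, 0.062, -0.0, -0.0]
ft_force: [1.4, 3.7, -12.8]
gripper_width: 0.268
grip_force: 68.8
```

Call:
servo_tool(
  steps=[
    {"offset": [0,0.0091,-0.0082],"spin": 0,"gripper": -1},
    {"offset": [0,0.0099,-0.0073],"spin": 0,"gripper": -1},
    {"offset": [0,0.0105,-0.0063],"spin": 0,"gripper": -1},
    {"offset": [0,0.0111,-0.0053],"spin": 0,"gripper": -1},
    {"offset": [0,0.0116,-0.0041],"spin": 0,"gripper": -1},
    {"offset": [0,0.0119,-0.003],"spin": 0,"gripper": -1},
    {"offset": [0,0.0121,-0.0018],"spin": 0,"gripper": -1},
    {"offset": [0,0.0123,-0.0006],"spin": 0,"gripper": -1},
  ],
)

```text
time: 13.78
eef_pos: [510.7, -96.4, 163.1]
ee_rot: [0.998, 0.063, -0.0, -0.001]
ft_force: [0.4, 14.8, -7.1]
gripper_width: 0.265
grip_force: 69.8
```

Tangential resistance fits R ≈ 7.8 + 5.9·cos q + 0.1·sin q N. The heavy side is therefore down at q ≈ 270°, with the handle level on the +y side. I'll turn back 90°, which also checks the result in the reverse direction.

Call:
servo_tool(
  steps=[
    {"offset": [0,-0.0123,0.0006],"spin": 0,"gripper": -1},
    {"offset": [0,-0.0121,0.0018],"spin": 0,"gripper": -1},
    {"offset": [0,-0.0119,0.003],"spin": 0,"gripper": -1},
    {"offset": [0,-0.0116,0.0041],"spin": 0,"gripper": -1},
    {"offset": [0,-0.0111,0.0053],"spin": 0,"gripper": -1},
    {"offset": [0,-0.0105,0.0063],"spin": 0,"gripper": -1},
    {"offset": [0,-0.0099,0.0073],"spin": 0,"gripper": -1},
    {"offset": [0,-0.0091,0.0082],"spin": 0,"gripper": -1},
  ],
)

```text
time: 14.45
eef_pos: [506.5, -62.8, 148.2]
ee_rot: [0.998, 0.062, 0.0, 0.0]
ft_force: [-1.4, -1.7, 2.2]
gripper_width: 0.265
grip_force: 70.6
```

Call:
servo_tool(
  steps=[
    {"offset": [0,-0.0082,0.0091],"spin": 0,"gripper": -1},
    {"offset": [0,-0.0073,0.0099],"spin": 0,"gripper": -1},
    {"offset": [0,-0.0063,0.0105],"spin": 0,"gripper": -1},
    {"offset": [0,-0.0053,0.0111],"spin": 0,"gripper": -1},
    {"offset": [0,-0.0041,0.0116],"spin": 0,"gripper": -1},
    {"offset": [0,-0.003,0.0119],"spin": 0,"gripper": -1},
    {"offset": [0,-0.0018,0.0121],"spin": 0,"gripper": -1},
    {"offset": [0,-0.0006,0.0123],"spin": 0,"gripper": -1},
  ],
)

```text
time: 15.12
eef_pos: [504.8, -48.4, 112.6]
ee_rot: [0.998, 0.062, -0.0, -0.0]
ft_force: [-1.7, -1.3, 7.9]
gripper_width: 0.271
grip_force: 71.2
```

Call:
servo_tool(
  steps=[
    {"offset": [0,0,0],"spin": 0,"gripper": -1},
    {"offset": [0,0,0],"spin": 0,"gripper": -1},
    {"offset": [0,0,0],"spin": 0,"gripper": -1},
    {"offset": [0,0,0],"spin": 0,"gripper": -1},
    {"offset": [0,0,0],"spin": 0,"gripper": -1},
    {"offset": [0,0,0],"spin": 0,"gripper": -1},
    {"offset": [0,0,0],"spin": 0,"gripper": -1},
    {"offset": [0,0,0],"spin": 0,"gripper": -1},
  ],
)

```text
time: 15.78
eef_pos: [504.7, -48.5, 112.9]
ee_rot: [0.998, 0.062, -0.0, -0.0]
ft_force: [-0.5, 2.8, -7.6]
gripper_width: 0.262
grip_force: 69.8
```

```bash
python3 - <<'E'
from h import *
from cell import manip
s=manip.grab_frame("scene");m=red(s,(270,160,330,215));P=pts(s,m);print(m.sum(),np.percentile(P,[5,50,95],axis=0).round(0).tolist())
st=manip.state();print(st["qvel"],st["grip_force"],st["ft_force"],manip.finish_job())
E
```

```text
49 [[467.0, -56.0, 152.0], [481.0, -44.0, 164.0], [506.0, -40.0, 168.0]]
the job is handed in; nothing more can be done
[-0.00042929  0.00042084  0.0014089   0.00066815  0.00025424 -0.00016303
  0.00129556] 69.82734653243824 [ 0.27829135  3.88292485 -7.75106524] None
```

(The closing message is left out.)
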